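# Fetch the orange battery from the charging carousel and fit it in the rover

### The job

Turn the charging carousel until the orange battery pack faces the middle of the opening in its wire guard, then take that pack out and fit it in the rover's battery cradle, standing fully down on the cradle floor with its brass contacts towards the rover's nose. Its side plates leave no room for fingers, so set the pack down on the way and take it again by its ends; keep it upright and lower it gently all the way into the cradle rather than dropping it. Leave the other packs in their bays and do not disturb the cup, the glue bottle or the birdhouse.

Things in the scene. Friction and masses are not known exactly. Their poses are not given: they have to be found in the camera images.
- carousel_base: Fixed round grey base of the charging carousel, 336 mm across, 12 mm thick; origin on the turning axis at table level. A fixed wire guard (157 mm radius, top 85 mm above the table) covers the carousel except for a 124 degree opening centred on the base's own -x, marked by a white tab on the rim; it faces the robot roughly.
- carousel (a joint): Angle of the carousel's rotor, rad, counted from where it stood at the start; grows anticlockwise seen from above; turns freely either way without end stop in use; light friction (0.05 N m), stays where it is left.
- knob_grip (a point): Middle of the black round knob that turns the white rotor, on its axis, 108 mm above the table. Knob: 48 mm diameter, from 88 to 124 mm above the table, above the wire guard; it can be gripped at any yaw. Its axes turn with the rotor. The rotor is a disc of 148 mm radius with six bays 60 degrees apart, one of them empty.
- pack_orange: The wanted battery pack: orange block with a black band, 58 (x) by 40 (y) by 45 (z) mm, about 0.16 kg; origin at the centre of its underside; brass contacts on its +x end. It stands upright in its bay, long x axis radial, contacts towards the axis, with 4 mm free at each end, so there it can only be gripped across its 40 mm width.
- contacts_orange (a point): Centre of the brass contacts on the +x end face of the orange pack, 29 mm from its middle and 30 mm above its underside.
- rover: Small plywood rover, fixed; origin at table level under its middle; its nose (blue board, two silver eyes, 44 mm high) points along its +x. 186 mm long (+98 to -88), 98 mm wide over four 60 mm wheels. Two upright side plates 116 mm long, 46 mm apart inside, tops 74 mm above the table, form the battery cradle. Beyond a seated pack's ends 55 mm is free.
- rover_bay (a point): Middle of the cradle's floor, 14 mm above the table, axes as the rover's (x to the nose). The pack stands between the side plates (46 mm apart) and between two end lips, 66 mm apart inside and 5 mm high. The plates stand 15 mm above the top of a seated pack, so fingers fit only at its ends.
- rover_contact (a point): Brass strip (the lip at the nose end of the cradle), inner face 33 mm from the middle, 17 mm above the table; the pack's contacts belong at this end.
- parts_tray: Fixed grey three-compartment tray, 170 (x) by 120 (y) by 55 (z) mm, origin under its centre; an obstacle.
- pad: Fixed flat cork pad, 110 by 110 by 2 mm, origin under its centre; a free place to set something down.
- paper_cup: Bystander: white paper cup, light, 72 mm across, 90 mm high; origin at the centre of its underside.
- glue_bottle: Bystander: white glue bottle with orange cap, 48 mm across, 130 mm high; origin at the centre of its underside.
- birdhouse: Bystander: little red birdhouse with a yellow roof, 62 by 62 mm, about 82 mm high; origin at the centre of its underside.
- bay_orange (a point): Centre of the orange pack's bay floor, on the rotor, 104 mm from the axis, 20 mm above the table; its x axis is radial. The bay lies between a drum (71 mm radius) and an upright plate (36 mm wide, inner face at 137.5 mm radius), both with tops 70 mm above the table. Two 6 mm high ribs run along the pack's broad sides, 4 mm off; otherwise those sides are free.
- pack_blue: The blue pack, same shape and size as the orange one; stays in its bay.
- bay_blue (a point): Centre of the floor of the blue pack's bay, 20 mm above the table; moves with the rotor.
- pack_green: The green pack, same shape and size as the orange one; stays in its bay.
- bay_green (a point): Centre of the floor of the green pack's bay, 20 mm above the table; moves with the rotor.
- pack_grey: The grey pack, same shape and size as the orange one; stays in its bay.
- bay_grey (a point): Centre of the floor of the grey pack's bay, 20 mm above the table; moves with the rotor.
- pack_yellow: The yellow pack, same shape and size as the orange one; stays in its bay.
- bay_yellow (a point): Centre of the floor of the yellow pack's bay, 20 mm above the table; moves with the rotor.

How it is judged:
By the outcome, as a careful person would: the job done as asked, in the order asked, and still so for the second after the job is handed in, with the robot touching nothing.
It also fails if it takes over 72 s, if anything falls off the work surface, if the arm or the gripper's body presses on something with over 40 N, if the wrist force passes 120 N, or if a joint passes its speed limit or range.

### The arm

A 6-joint arm with a two-finger parallel gripper is mounted at the origin on the work surface. World frame = base frame: x ahead of the robot, y to its left, z up, the work surface at z = 0. Lengths are in m, angles in rad, forces in N, time in s.
With the tool pointing down it reaches from about 0.4 to 0.825 m from the base axis. Payload 7 kg.
Tool frame: the origin (TCP) lies between the finger pads; the fingertips stand 22 mm ahead of it and the grasp point (between the pads) lies 3 mm ahead of it (arm.tip_reach is the distance from the TCP to the fingertips, in m); z points along the fingers, y is the line along which they close (so a half turn about z gives the same grasp; the last joint's range is limited). The gripper opens to 88 mm and grips with 3 to 60 N. Pads are 19 mm wide; open, the fingers measure 130 mm over their backs; the gripper's body (78 mm by 193 mm) begins 47 mm behind the grasp point.
Start: joints at [-0.959, 0.359, 0.012, 0, -1.224, -0.288], TCP at [0.215, -0.64, 0.249] pointing down, gripper open.
Joint ranges: [-3.07, 3.07], [-1.43, 2.12], [-1.02, 1.25], [-3.03, 1.67], [-3.05, -0], [-3.03, 3.03]. Speed limits (rad/s): [2.39, 2.39, 3.01, 3.14, 3.14, 3.14].

### API

Orientations are given as [roll, pitch, yaw] about the fixed x, y, z axes, in that order (R = Rz(yaw) Ry(pitch) Rx(roll)).
In Python, from station import arm, viewer gives the robot as it stands. The module is installed in compiled form; this text tells all that it offers.
- The arm moves only by the tool apply_moves, never from a script. Its argument "commands" is a list that holds one entry, the list of rows, each a list of 5 numbers: the closure, from -1 (fully open) to 1 (shut), then the shift along the world's x, y, z as a fraction of full scale, then the turn about the world's z as a fraction of full scale. In form: [[[fingers, tx, ty, tz, yaw], ...]]. A call has 1 to 12 rows; each row shifts and turns the commanded pose from where the row before left it; what a row does not reach is not made up. Full scale, the value 1, is 20 cm for a shift and pi rad for a turn. A row lasts 1/10 s, in which the tool goes at most 50 mm and 8.59 degrees, less where a joint would pass 70% of its speed; a pose out of reach is approached as far as the arm can. A call with a number of a shift or a turn outside -1 to 1 is refused whole. A call with a gripper value outside its range is refused whole. The fingers move at their own pace and stop on an object; "force" is the grip in N (left out, the last holds). Time passes only in rows, so rows that do not move let the fingers close. It gives the time, the measured TCP pose, the force, the opening and the grip force at its end, in the units of the state.
- arm.get_state(): the state, without advancing time (a new reading comes with each control period).
- viewer.grab_frame(name): name is "side" or "top"; returns a dict with "image" (420x560x3 uint8, blue, green, red), "mtx" (3x3 intrinsics, pixels), "rvec" (rotation vector, rad) and "tvec" (3), from world to camera coordinates, as OpenCV has them. Camera axes: x right, y down, z forward; pixel columns grow to the right and rows downward; lengths in m; the calibration is good to about 2 mm. A picture is of the moment at which its call begins. There is no depth.
- arm.job_done(): hands the job in; it is judged then, once.
The state is a dict: "t": time; "q": joint angles; "qd": joint speeds; "joint_efforts": joint torques, N m; "eef_pos": TCP position; "ee_rot": TCP orientation; "force": force on the tool from outside, world axes, zero at the start; "moment": the same for the moment, N m; "width": finger opening in m; "gripper_force": force on a finger pad.
Only numpy, scipy, OpenCV 4.12 (cv2) and the standard library are available. Lean on these libraries where they do the work, as an engineer would, in place of code of your own. Each camera call takes 0.05 s, during which the arm holds its last target. There are 200 camera calls.

## Working session

There is one attempt and no reset: what is moved stays moved. The work goes in short steps, Python scripts to look and compute and a tool call to move; the robot and the scene stay as the last step left them, time stands still between calls to the robot, and variables do not carry over. Pictures are saved under pics/ and viewed, at most 10 in all, crops included, and the job is handed in when it is done.

Besides the shell and the picture viewer there is one more tool, called after "Call:" by a JSON object that holds its "op" and its "data". apply_moves: Moves the arm, as the interface text tells. Shift numbers are shares of 20 cm and turn numbers shares of pi rad, none past 1 either way. Its arguments: {"type":"object","properties":{"commands":{"type":"array","items":{"type":"array","items":{"type":"array","items":{"type":"number"}}}},"force":{"type":"number"}},"required":["commands"]}

```bash
mkdir -p pics; cat > h.py <<'E'
import numpy as np, cv2
from station import arm, viewer
def grab(n,save=None):
    f=viewer.grab_frame(n)
    if save: cv2.imwrite('pics/'+save,f['image'])
    f['R']=cv2.Rodrigues(np.array(f['rvec'],float))[0]; f['t']=np.array(f['tvec'],float).ravel(); f['K']=np.array(f['mtx'],float)
    f['C']=-f['R'].T@f['t']
    return f
def onplane(f,uv,z):
    uv=np.atleast_2d(np.array(uv,float))
    d=(np.linalg.inv(f['K'])@np.c_[uv,np.ones(len(uv))].T).T@f['R']
    s=(z-f['C'][2])/d[:,2]
    return f['C']+s[:,None]*d
def proj(f,p):
    return cv2.projectPoints(np.atleast_2d(np.array(p,float)),np.array(f['rvec'],float),f['t'],f['K'],None)[0][:,0]
E
python3 - <<'E'
from h import *
a=grab('top','t0.png');b=grab('side','s0.png')
for f in(a,b): print(f['C'],f['K'][0,0],proj(f,[[.5,0,0],[.6,0,0],[.5,.1,0]]))
s=arm.get_state();print(s['t'],s['eef_pos'],s['ee_rot'],s['width'])
E
```

```text
[0.32194469 0.01386973 1.19165226] 509.95852977211905 [[286.01276684 242.32118533]
 [285.94393895 201.01728557]
 [243.601053   242.29349063]]
[0.25089375 0.72598444 0.97396927] 540.3838706480162 [[299.99461156 241.24887346]
 [260.13483231 227.98423992]
 [283.18981885 274.55515022]]
0.1 [ 0.21460452 -0.63953777  0.24769809] [ 3.14006744e+00 -1.17333828e-04 -2.81793096e+00] 0.0876849568144697
```

View pics/t0.png

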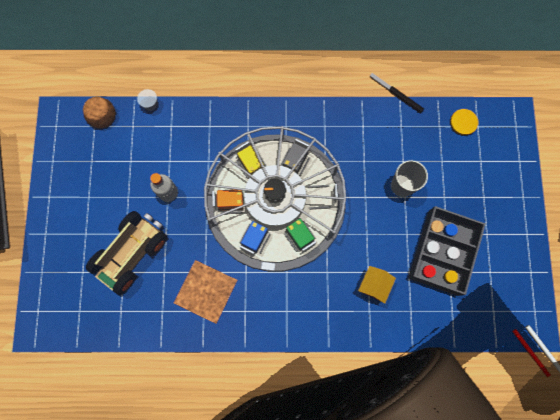

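View pics/s0.png

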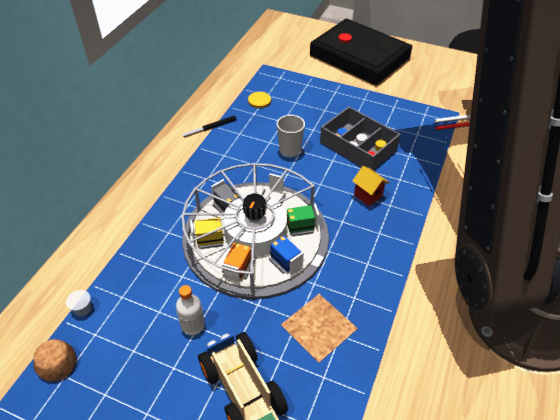

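The top view shows the carousel near (275,197) with its tab at (268,266). The orange pack is at (229,200), the rover at (127,252) with its nose up-right, and the pad at (206,291). The bottle is at (163,187) and the cup at (409,180).

```bash
python3 - <<'E'
from h import *
a=grab('top');b=grab('side')
im=a['image']
cv2.imwrite('pics/t1.png',cv2.resize(im[125:330,80:350],None,fx=2.9,fy=2.9,interpolation=cv2.INTER_CUBIC))
hsv=cv2.cvtColor(im,cv2.COLOR_BGR2HSV)
def comps(m,minA=15):
    n,l,s,c=cv2.connectedComponentsWithStats(m.astype(np.uint8))
    return [(s[i,4],c[i].round(1),s[i,:4]) for i in range(1,n) if s[i,4]>=minA]
H,S,V=[hsv[...,i].astype(int) for i in range(3)]
print('orange');[print(c) for c in comps((H>5)&(H<16)&(S>200)&(V>150))]
print('white');[print(c) for c in comps((S<30)&(V>215))]
print('black knob');[print(c) for c in comps((V<45))if 200<c[1][0]<350 and 120<c[1][1]<300]
# rotor base circle: grey rim
g=cv2.GaussianBlur(cv2.cvtColor(im,cv2.COLOR_BGR2GRAY),(3,3),0)
blue=((H>105)&(H<120)&(S>150)).astype(np.uint8)
m=(1-blue); m[:, :195]=0; m[:,355:]=0; m[:120]=0; m[285:]=0
m=cv2.morphologyEx(m,cv2.MORPH_OPEN,np.ones((7,7)))
cs,_=cv2.findContours(m,0,1);c=max(cs,key=cv2.contourArea)
p=onplane(a,c[:,0],.012)
# lower half only (upper is overlapped by guard)
q=p[p[:,0]<.60];A=np.c_[2*q[:,:2],np.ones(len(q))];s=np.linalg.lstsq(A,(q[:,:2]**2).sum(1),rcond=None)[0]
print('circle',s[:2],np.sqrt(s[2]+s[0]**2+s[1]**2))
print('tab',onplane(a,[[268,266]],.012))
E
```

```text
orange
white
(np.int32(77), array([146.7,  92.9]), array([139,  90,  16,   6], dtype=int32))
(np.int32(17), array([261.2, 143.2]), array([256, 142,  13,   4], dtype=int32))
(np.int32(325), array([269.3, 158. ]), array([259, 144,  18,  31], dtype=int32))
(np.int32(53), array([283.5, 149.7]), array([281, 144,   6,  16], dtype=int32))
(np.int32(151), array([315.5, 168.2]), array([304, 159,  22,  19], dtype=int32))
(np.int32(20), array([237. , 169.2]), array([233, 166,  10,   9], dtype=int32))
(np.int32(80), array([283.4, 170.8]), array([279, 166,  11,  11], dtype=int32))
(np.int32(43), array([220.7, 176.2]), array([217, 168,   9,  17], dtype=int32))
(np.int32(76), array([259. , 174.7]), array([253, 169,  12,  11], dtype=int32))
(np.int32(181), array([308.7, 183. ]), array([294, 171,  36,  23], dtype=int32))
(np.int32(296), array([237.9, 181.9]), array([222, 172,  36,  17], dtype=int32))
(np.int32(83), array([294., 178.]), array([289, 173,  12,  11], dtype=int32))
(np.int32(65), array([323.8, 181.5]), array([313, 177,  19,   8], dtype=int32))
(np.int32(68), array([406.9, 184.8]), array([
[... 884 characters left out ...]
([307, 218,  21,  15], dtype=int32))
(np.int32(368), array([235.9, 233.4]), array([222, 220,  31,  33], dtype=int32))
(np.int32(81), array([316.1, 237.3]), array([305, 227,  19,  22], dtype=int32))
(np.int32(663), array([278.8, 249.5]), array([256, 231,  45,  31], dtype=int32))
(np.int32(89), array([432.7, 246.7]), array([428, 242,  10,  11], dtype=int32))
(np.int32(90), array([453. , 252.4]), array([448, 247,  11,  11], dtype=int32))
(np.int32(73), array([267.7, 265.8]), array([262, 263,  12,   7], dtype=int32))
(np.int32(88), array([541. , 343.6]), array([528, 327,  27,  35], dtype=int32))
black knob
circle [0.597391   0.02669476] 0.1665656904798346
tab [[0.44294386 0.04186989 0.012     ]]
```

View pics/t1.png

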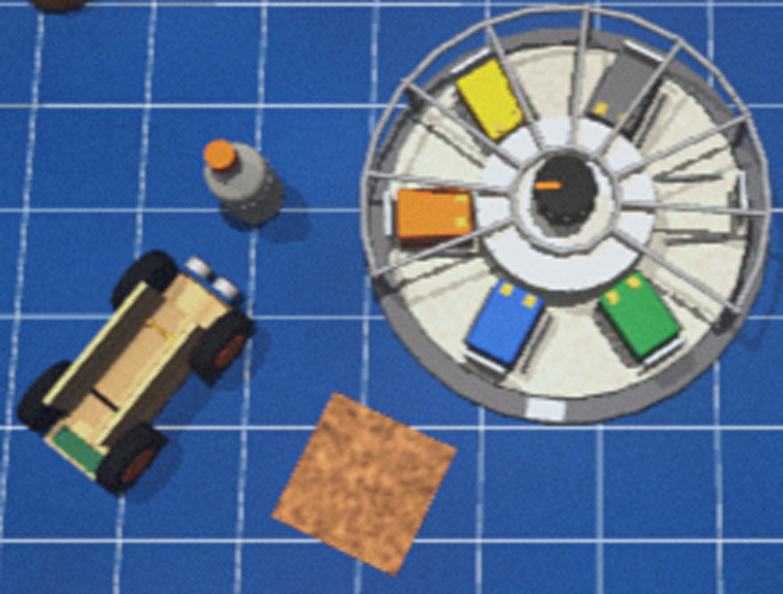

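The crop shows the tab at lower centre and the orange pack at the left of the guard, so it needs about +75° anticlockwise. The rover's brass strip and eyes are at its upper-right end.

```bash
cat >> h.py <<'E'
def hsvf(im): return [x.astype(int) for x in cv2.split(cv2.cvtColor(im,cv2.COLOR_BGR2HSV))]
def comps(m,minA=15):
    n,l,s,c=cv2.connectedComponentsWithStats(m.astype(np.uint8))
    return [(int(s[i,4]),c[i].round(1).tolist(),l==i) for i in range(1,n) if s[i,4]>=minA]
def rect(f,mask,z):
    ys,xs=np.nonzero(mask); p=onplane(f,np.c_[xs,ys],z)[:,:2]
    (c,s,a)=cv2.minAreaRect((p*1000).astype(np.float32)); return np.round(c,1),np.round(s,1),round(a,1)
E
python3 - <<'E'
from h import *
a=grab('top'); H,S,V=hsvf(a['image'])
for n,h0,h1 in(('orange',4,18),('yellow',24,34),('green',50,75),('blueS',108,125)):
  m=(H>=h0)&(H<=h1)&(S>(140 if n!='blueS' else 150))&(V>120 if n!='green' else V>60)
  if n=='blueS': continue
  for A,c,l in comps(m,60):
    if 90<c[0]<350 and 120<c[1]<330: print(n,A,c,rect(a,l,.065))
im=a['image']
# plywood bright top edges
w=im[185:300,80:180]
for p in[(131,224),(130,226),(113,245),(97,262),(148,238),(136,253),(125,265)]: print(p,[int(x[p[1],p[0]]) for x in(H,S,V)])
m=(H>20)&(H<32)&(S>60)&(V>150)
for A,c,l in comps(m,10):
    if 80<c[0]<180 and 190<c[1]<310: print('ply',A,c,rect(a,l,.074))
cv2.imwrite('pics/r.png',cv2.resize(w,None,fx=5,fy=5,interpolation=cv2.INTER_CUBIC))
E
```

```text
orange 77 [155.5, 177.9] (array([639.7, 299.4]), array([21.6, 20.6]), 2.9)
orange 368 [228.1, 198.3] (array([591.8, 129. ]), array([37.3, 57.4]), 0.0)
orange 1389 [203.3, 293.8] (array([382.7, 177.6]), array([ 99.8, 100.5]), 65.2)
yellow 356 [248.9, 158.7] (array([684.6,  84.7]), array([57.9, 37.2]), 30.6)
green 358 [300.7, 234.2] (array([511.3, -30.2]), array([56.1, 37.4]), 34.2)
(131, 224) [3, 43, 60]
(130, 226) [12, 70, 62]
(113, 245) [14, 82, 65]
(97, 262) [28, 77, 192]
(148, 238) [13, 62, 58]
(136, 253) [9, 82, 59]
(125, 265) [23, 67, 87]
ply 101 [111.8, 243.5] (array([487.5, 385.1]), array([  5.2, 112.7]), 53.3)
ply 331 [131.6, 249.9] (array([471.5, 345.7]), array([ 25.4, 141.8]), 52.7)
ply 30 [153.1, 233.5] (array([508.9, 296.3]), array([ 7.9, 20.4]), 40.3)
```

View pics/r.png

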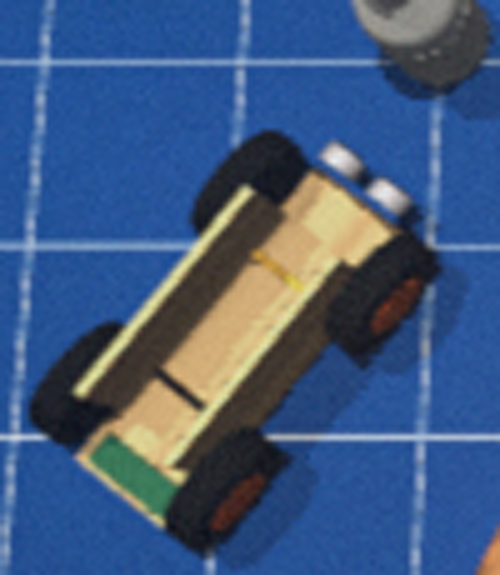

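The rover crop (scale 5, origin at pixel (80,185)) gives these features:
- **Plate tops:** (248,188)–(80,392) and (340,262)–(175,462).
- **Brass lip:** (275,268).
- **Rear lip:** (180,388).

```bash
python3 - <<'E'
from h import *
a=grab('top');b=grab('side')
o=np.array([80,185])-.4
def P(l,z): return onplane(a,np.array(l)/5+o,z)[:,:2]
L=P([(248,188),(80,392)],.074);R=P([(340,262),(175,462)],.074);F=P([(275,268),(180,388)],.018)
for n,q in(('L',L),('R',R),('F',F)): d=q[0]-q[1];print(n,q.mean(0).round(4),np.linalg.norm(d).round(4),np.degrees(np.arctan2(d[1],d[0])).round(1))
print('LR mean',((L+R)/2).mean(0).round(4),'sep',(L.mean(0)-R.mean(0)).round(4))
H,S,V=hsvf(a['image'])
l=[l for A,c,l in comps((H>=4)&(H<=18)&(S>140)&(V>120),60) if 195<c[0]<215 and c[1]>270]
l=[l for A,c,l in comps((H>=2)&(H<=20)&(S>80)&(V>60),300) if 195<c[0]<215 and 270<c[1]<310]
print('pad',[rect(a,m,.002) for m in l])
print('bottle top',onplane(a,[[155.5,177.9]],.13),'cup',onplane(a,[[410,177]],.09))
# side-view rover check
print('side rover px of floor mid', proj(b,[[*F.mean(0),.014],[*((L+R)/2).mean(0),.074]]))
cv2.imwrite('pics/s1.png',cv2.resize(b['image'][320:420,180:310],None,fx=6,fy=6,interpolation=cv2.INTER_CUBIC))
E
```

```text
L [0.4885 0.3843] 0.1136 -36.7
R [0.4565 0.341 ] 0.1108 -37.2
F [0.4788 0.3724] 0.0689 -35.8
LR mean [0.4725 0.3626] sep [0.0319 0.0433]
pad [(array([385.9, 186.5]), array([108.5, 108.8]), 64.8)]
bottle top [[0.620637   0.28284609 0.13      ]] cup [[ 0.63450601 -0.27714929  0.09      ]]
side rover px of floor mid [[236.86675259 387.0402367 ]
 [240.72572404 369.21316655]]
```

View pics/s1.png

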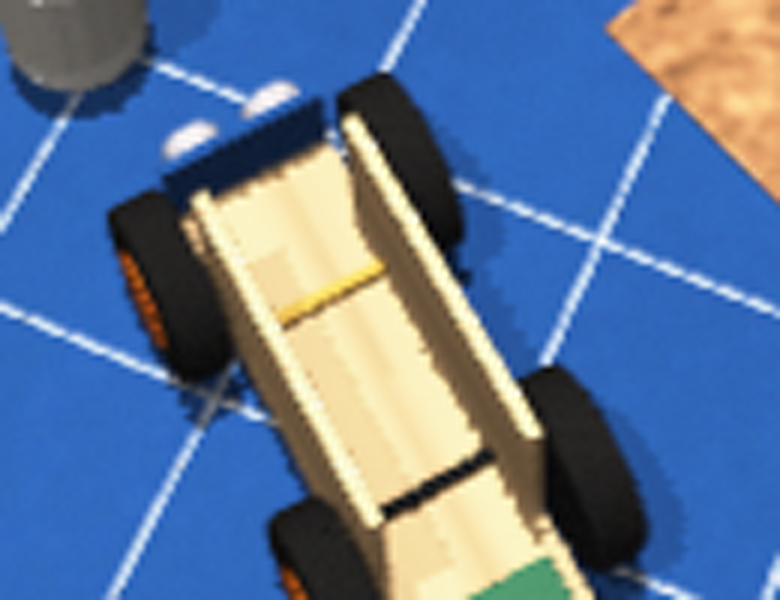

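Call:
{"op": "apply_moves", "data": {"commands": [[[-1, 0, 0.25, 0.1, 0], [-1, 0.15, 0.25, 0, 0.048], [-1, 0.15, 0.25, 0, 0.048], [-1, 0.15, 0.25, 0, 0.048], [-1, 0.15, 0.25, 0, 0.048], [-1, 0.15, 0.25, 0, 0.048], [-1, 0.15, 0.25, 0, 0.048], [-1, 0.15, 0.25, 0, 0.048], [-1, 0.15, 0.25, 0, 0.048], [-1, 0.15, 0.25, 0, 0.033], [-1, 0, 0, 0, 0], [-1, 0, 0, 0, 0]]], "force": 30}}

```text
t: 1.55
eef_pos: [0.4468, -0.2064, 0.2672]
ee_rot: [-3.142, 0.0, -1.512]
force: [-0.1, -0.5, 0.7]
width: 0.0874
gripper_force: 0.0
```

The side crop (scale 6, origin (180,320)) shows the nose board at the upper left. Plate tops run (200,195)–(375,520) and (350,118)–(535,435). The brass lip is at (283,323)–(383,268) and the rear lip at (385,512)–(490,455).

```bash
python3 - <<'E'
from h import *
b=grab('side');o=np.array([180,320])-.4
def P(l,z): return onplane(b,np.array(l)/6+o,z)[:,:2]
L=P([(200,195),(375,520)],.074);R=P([(350,118),(535,435)],.074);N=P([(283,323),(383,268)],.019);T=P([(385,512),(490,455)],.019)
for n,q in(('L',L),('R',R),('F',np.array([N.mean(0),T.mean(0)])),('N',N),('T',T)): d=q[0]-q[1];print(n,q.mean(0).round(4),np.linalg.norm(d).round(4),np.degrees(np.arctan2(d[1],d[0])).round(1))
print('LR',((L+R)/2).mean(0).round(4))
print(arm.get_state()['eef_pos'])
E
```

```text
L [0.4873 0.387 ] 0.1136 -37.0
R [0.4564 0.3467] 0.1148 -36.9
F [0.4685 0.3645] 0.0687 -37.0
N [0.496  0.3438] 0.0353 54.1
T [0.441  0.3851] 0.0355 52.4
LR [0.4718 0.3669]
[ 0.44621452 -0.20735354  0.26714041]
```

Call:
{"op": "apply_moves", "data": {"commands": [[[-1, 0.15, 0.24, 0, 0], [-1, 0.15, 0.24, 0, 0], [-1, 0.15, 0.24, 0, 0], [-1, 0.15, 0.24, 0, 0], [-1, 0.15, 0.206, 0, 0], [-1, 0, 0, 0, 0], [-1, 0, 0, 0, 0]]]}}

```text
t: 2.3
eef_pos: [0.5818, 0.0017, 0.2663]
ee_rot: [3.14, -0.0, -1.515]
force: [-1.1, -1.1, -0.8]
width: 0.0874
gripper_force: 0.0
```

Call:
{"op": "apply_moves", "data": {"commands": [[[-1, 0.078, 0.126, 0, 0], [-1, 0, 0, -0.15, 0], [-1, 0, 0, -0.15, 0], [-1, 0, 0, -0.15, 0], [-1, 0, 0, 0, 0]]]}}

```text
t: 2.8
eef_pos: [0.5942, 0.0249, 0.1734]
ee_rot: [3.134, -0.001, -1.518]
force: [-0.6, -0.5, 0.6]
width: 0.0877
gripper_force: 0.0
```

```bash
python3 - <<'E'
from h import *
a=grab('top')
print(onplane(a,[[275.5,189.5]],.124)); s=arm.get_state();print(s['eef_pos'],s['ee_rot'])
E
```

```text
[[0.59658782 0.02396016 0.124     ]]
[0.59581931 0.02530208 0.17607818] [ 3.13792388e+00 -1.19642795e-03 -1.51675332e+00]
```

Call:
{"op": "apply_moves", "data": {"commands": [[[-1, 0.006, 0.003, -0.105, 0], [-1, 0, 0, -0.105, 0], [-1, 0, 0, -0.105, 0], [-1, 0, 0, 0, 0], [0.3, 0, 0, 0, 0], [0.3, 0, 0, 0, 0], [0.5, 0, 0, 0, 0], [0.5, 0, 0, 0, 0], [0.5, 0, 0, 0, 0]]], "force": 20}}

```text
t: 3.75
eef_pos: [0.5987, 0.0283, 0.1147]
ee_rot: [-3.141, 0.0, -1.514]
force: [-0.1, 0.3, 0.4]
width: 0.0533
gripper_force: 0.0
```

Call:
{"op": "apply_moves", "data": {"commands": [[[1, -0.005, -0.007, 0, 0], [1, 0, 0, 0, 0], [1, 0, 0, 0, 0], [1, 0, 0, 0, 0]]], "force": 20}}

```text
t: 4.15
eef_pos: [0.5991, 0.0278, 0.1146]
ee_rot: [-3.138, 0.001, -1.513]
force: [4.4, 3.5, -1.5]
width: 0.0474
gripper_force: 20.0
```

Call:
{"op": "apply_moves", "data": {"commands": [[[1, 0.003, 0.003, 0, 0.045], [1, 0, 0, 0, 0.045], [1, 0, 0, 0, 0.045], [1, 0, 0, 0, 0.045], [1, 0, 0, 0, 0.045], [1, 0, 0, 0, 0.045], [1, 0, 0, 0, 0.045], [1, 0, 0, 0, 0.045], [1, 0, 0, 0, 0.045], [1, 0, 0, 0, 0.045], [1, 0, 0, 0, 0], [1, 0, 0, 0, 0]]]}}

```text
t: 5.35
eef_pos: [0.5986, 0.0268, 0.1145]
ee_rot: [3.141, -0.001, -0.104]
force: [1.6, -5.4, 1.1]
width: 0.0474
gripper_force: 20.0
```

```bash
cat > pk.py <<'E'
from h import *
def orange(z=.065):
    r=[]
    for n in('top','side'):
        a=grab(n);H,S,V=hsvf(a['image'])
        for A,c,l in comps((H>=4)&(H<=18)&(S>140)&(V>120),80): r.append((n,A,c)+rect(a,l,z))
    return r
if __name__=='__main__':
    [print(x) for x in orange()]
    s=arm.get_state();print(s['eef_pos'],s['ee_rot'])
E
python3 - <<'E'
from pk import *
[print(x) for x in orange()]
s=arm.get_state();print(s['eef_pos'],s['ee_rot'])
grab('side','s2.png')
E
```

```text
('top', 401, [95.6, 107.8], array([810. , 449.3]), array([53.9, 60.9]), 29.3)
('top', 418, [269.4, 240.9], array([495.8,  37.9]), array([40.1, 57.6]), 82.9)
('top', 206, [225.0, 285.1], array([389.4, 144.8]), array([45.1, 61. ]), 65.8)
('side', 408, [295.6, 238.8], array([495.8,  49.8]), array([54.7, 58.5]), 83.6)
('side', 1277, [318.7, 333.5], array([377.2, 223.6]), array([98.2, 99. ]), 64.9)
('side', 199, [50.6, 365.7], array([790.9, 480.6]), array([60.3, 41.6]), 51.7)
[0.59860374 0.02685885 0.11450046] [ 3.14104657e+00 -9.39063939e-04 -1.04197272e-01]
```

View pics/s2.png

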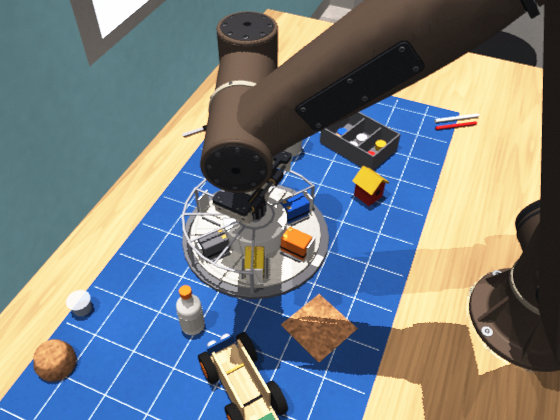

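The side view shows the orange pack at (296,240), facing the opening with the gripper on the knob. From the top view its bearing is 173.9° against 174.4–174.8° for the tab. Now I release the knob and go to the pack.

Call:
{"op": "apply_moves", "data": {"commands": [[[-1, 0, 0, 0, 0], [-1, 0, 0, 0, 0], [-1, 0, 0, 0, 0], [-1, 0, 0, 0.2, 0], [-1, 0, 0, 0.2, 0], [-1, -0.13, 0.0, 0, 0], [-1, -0.2, 0.026, 0, 0], [-1, -0.19, 0.026, 0, 0], [-1, 0, 0, 0, 0], [-1, 0, 0, 0, 0]]]}}

```text
t: 6.5
eef_pos: [0.4938, 0.0382, 0.1949]
ee_rot: [-3.141, -0.001, -0.1]
force: [0.0, 0.8, 0.3]
width: 0.0876
gripper_force: 0.0
```

```bash
python3 pk.py
```

```text
('top', 419, [95.5, 107.9], array([809.9, 448.8]), array([55.5, 56.6]), 0.1)
('top', 359, [212.6, 308.7], array([355.9, 164.6]), array([52.7, 63.5]), 64.2)
('side', 397, [295.5, 239.5], array([496.3,  49.4]), array([55. , 56.7]), 84.7)
('side', 1365, [314.5, 328.5], array([376.8, 223.7]), array([ 97.9, 100.3]), 64.6)
('side', 207, [51.1, 365.4], array([791.4, 476.9]), array([63.4, 47.2]), 62.8)
[0.49482018 0.03812579 0.19443436] [-3.14124777e+00 -7.99531518e-04 -1.00442332e-01]
```

Call:
{"op": "apply_moves", "data": {"commands": [[[-1, 0, 0, -0.2, 0], [-1, 0, 0, -0.2, 0], [-1, 0, 0, -0.2, 0], [-1, 0, 0, -0.1, 0], [-1, 0, 0, 0, 0], [-1, 0, 0, 0, 0], [0.0, 0, 0, 0, 0], [0.0, 0, 0, 0, 0], [1, 0, 0, 0, 0], [1, 0, 0, 0, 0], [1, 0, 0, 0, 0]]], "force": 20}}

```text
t: 7.7
eef_pos: [0.4943, 0.0379, 0.0546]
ee_rot: [-3.141, -0.001, -0.1]
force: [0.7, -0.2, -0.9]
width: 0.0531
gripper_force: 0.0
```

Call:
{"op": "apply_moves", "data": {"commands": [[[1, 0, 0, 0, 0], [1, 0, 0, 0, 0], [1, 0, 0, 0, 0], [1, 0, 0, 0, 0]]]}}

```text
t: 8.1
eef_pos: [0.4941, 0.0378, 0.0542]
ee_rot: [3.142, -0.0, -0.1]
force: [-1.0, 1.0, 3.1]
width: 0.0402
gripper_force: 19.9
```

Call:
{"op": "apply_moves", "data": {"commands": [[[1, 0, 0, 0.05, 0], [1, 0, 0, 0.1, 0], [1, 0, 0, 0.12, 0], [1, 0, 0, 0.12, 0], [1, 0, 0, 0.12, 0], [1, 0, 0, 0, 0], [1, 0, 0, 0, 0]]]}}

```text
t: 8.8
eef_pos: [0.4939, 0.0379, 0.1566]
ee_rot: [-3.141, -0.001, -0.101]
force: [0.1, -0.5, -1.5]
width: 0.0397
gripper_force: 19.9
```

```bash
python3 pk.py
```

```text
('top', 417, [95.5, 107.7], array([809.9, 449.2]), array([56.6, 55.5]), 76.5)
('top', 356, [214.2, 308.2], array([356.1, 157.4]), array([40. , 68.3]), 64.2)
('side', 1384, [314.7, 328.4], array([377. , 223.5]), array([98. , 99.7]), 64.6)
('side', 192, [50.4, 366.1], array([790.9, 481.7]), array([59.1, 39.2]), 47.7)
[0.49328366 0.03754579 0.15532783] [ 3.14106843e+00  1.54216724e-03 -1.00749949e-01]
```

Call:
{"op": "apply_moves", "data": {"commands": [[[1, -0.1, 0.1, 0, 0], [1, -0.1, 0.16, 0, -0.035], [1, -0.1, 0.16, 0, -0.035], [1, -0.1, 0.16, 0, -0.035], [1, -0.1, 0.16, 0, -0.035], [1, -0.02, 0.02, 0, -0.033], [1, 0, 0, 0, 0], [1, 0, 0, 0, 0]]]}}

```text
t: 9.7
eef_pos: [0.3898, 0.1894, 0.1555]
ee_rot: [3.14, 0.0, -0.64]
force: [0.7, 0.0, -1.5]
width: 0.04
gripper_force: 19.9
```

Call:
{"op": "apply_moves", "data": {"commands": [[[1, 0, 0, -0.15, 0], [1, 0, 0, -0.15, 0], [1, 0, 0, -0.15, 0], [1, 0, 0, -0.06, 0], [1, 0, 0, -0.03, 0], [1, 0, 0, -0.02, 0], [1, 0, 0, -0.02, 0], [1, 0, 0, 0, 0], [1, 0, 0, 0, 0]]]}}

```text
t: 10.6
eef_pos: [0.3904, 0.1901, 0.0406]
ee_rot: [-3.141, -0.0, -0.644]
force: [0.5, 0.6, -1.2]
width: 0.0399
gripper_force: 19.9
```

Call:
{"op": "apply_moves", "data": {"commands": [[[1, 0, 0, -0.01, 0], [1, 0, 0, -0.01, 0], [1, 0, 0, -0.005, 0], [1, 0, 0, 0, 0]]]}}

```text
t: 11.0
eef_pos: [0.3903, 0.1901, 0.0362]
ee_rot: [-3.141, -0.0, -0.643]
force: [-5.3, -1.4, 15.8]
width: 0.0405
gripper_force: 20.0
```

Call:
{"op": "apply_moves", "data": {"commands": [[[1, 0, 0, 0.003, 0], [-1, 0, 0, 0, 0], [-1, 0, 0, 0, 0], [-1, 0, 0, 0, 0], [-1, 0, 0, 0, 0], [-1, 0, 0, 0.15, 0], [-1, 0, 0, 0.2, 0.045], [-1, 0, 0, 0.2, 0.045], [-1, 0, 0, 0, 0.045], [-1, 0, 0, 0, 0.045], [-1, 0, 0, 0, 0.045], [-1, 0, 0, 0, 0.045]]]}}

```text
t: 12.2
eef_pos: [0.39, 0.1898, 0.1458]
ee_rot: [-3.141, -0.0, 0.21]
force: [-0.1, 0.1, 0.2]
width: 0.0877
gripper_force: 0.0
```

```bash
python3 - <<'E'
from h import *
s=arm.get_state();print(s['eef_pos'],s['ee_rot'])
b=grab('side'); u=proj(b,[[.39,.19,.03]])[0].astype(int);print(u)
x,y=u-[65,50]
cv2.imwrite('pics/p.png',cv2.resize(b['image'][max(y,0):y+100,x:x+130],None,fx=5,fy=5,interpolation=cv2.INTER_CUBIC));print(x,y)
E
```

```text
[0.3900372  0.18977454 0.14581233] [-3.14136366e+00 -1.81957490e-04  2.10137112e-01]
[317 318]
252 268
```

View pics/p.png

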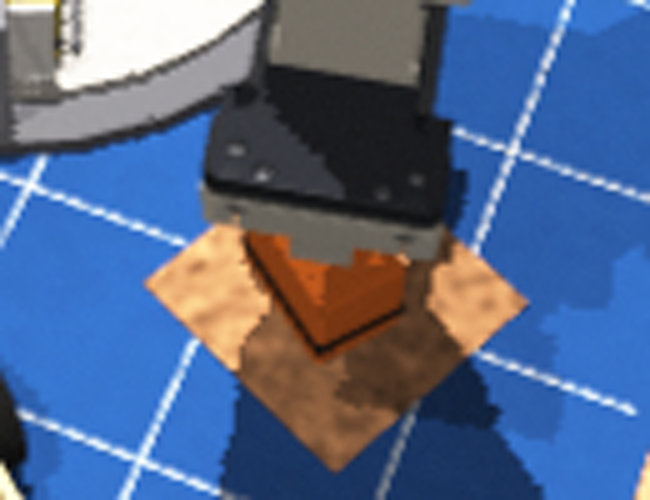

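The pack stands upright on the pad, under the gripper. Next I turn the tool a further 41° to regrip it by the ends.

Call:
{"op": "apply_moves", "data": {"commands": [[[-1, 0, 0, 0, 0.045], [-1, 0, 0, 0, 0.045], [-1, 0, 0, 0, 0.045], [-1, 0, 0, 0, 0.045], [-1, 0, 0, 0, 0.045], [-1, 0, 0, -0.15, 0.003], [-1, 0, 0, -0.2, 0], [-1, 0, 0, -0.15, 0], [-1, 0, 0, -0.05, 0], [-1, 0, 0, 0, 0], [-1, 0, 0, 0, 0]]]}}

```text
t: 13.35
eef_pos: [0.3906, 0.1903, 0.0366]
ee_rot: [3.141, -0.001, 0.92]
force: [-0.3, -0.9, -0.0]
width: 0.0877
gripper_force: 0.0
```

Call:
{"op": "apply_moves", "data": {"commands": [[[-1, 0, 0, -0.008, 0.002], [0.0, 0, 0, 0, 0], [0.0, 0, 0, 0, 0], [1, 0, 0, 0, 0], [1, 0, 0, 0, 0], [1, 0, 0, 0, 0], [1, 0, 0, 0, 0], [1, 0, 0, 0, 0]]], "force": 20}}

```text
t: 14.15
eef_pos: [0.3903, 0.1899, 0.0344]
ee_rot: [3.141, -0.0, 0.927]
force: [-0.3, -1.1, 6.1]
width: 0.0577
gripper_force: 20.0
```

Call:
{"op": "apply_moves", "data": {"commands": [[[1, 0, 0, 0.05, 0], [1, 0, 0, 0.15, 0], [1, 0, 0, 0.2, 0], [1, 0, 0, 0.2, 0], [1, 0.05, 0.1, 0, 0], [1, 0.12, 0.24, 0, 0], [1, 0.12, 0.24, 0, 0], [1, 0.12, 0.24, 0, 0], [1, 0, 0.05, 0, 0], [1, 0, 0, 0, 0], [1, 0, 0, 0, 0]]]}}

```text
t: 15.25
eef_pos: [0.4664, 0.3531, 0.1537]
ee_rot: [-3.141, 0.002, 0.927]
force: [-0.2, 0.3, -1.7]
width: 0.058
gripper_force: 20.0
```

```bash
python3 - <<'E'
from h import *
s=arm.get_state();print(s['eef_pos'],s['ee_rot'],s['width'],s['force'])
b=grab('side')
cv2.imwrite('pics/q.png',cv2.resize(b['image'][300:420,170:330],None,fx=5,fy=5,interpolation=cv2.INTER_CUBIC))
E
```

```text
[0.46635498 0.35310006 0.15369259] [-3.14128060e+00  1.93881437e-03  9.26929402e-01] 0.05796612196153333 [-0.15912202  0.30069115 -1.676758  ]
```

View pics/q.png

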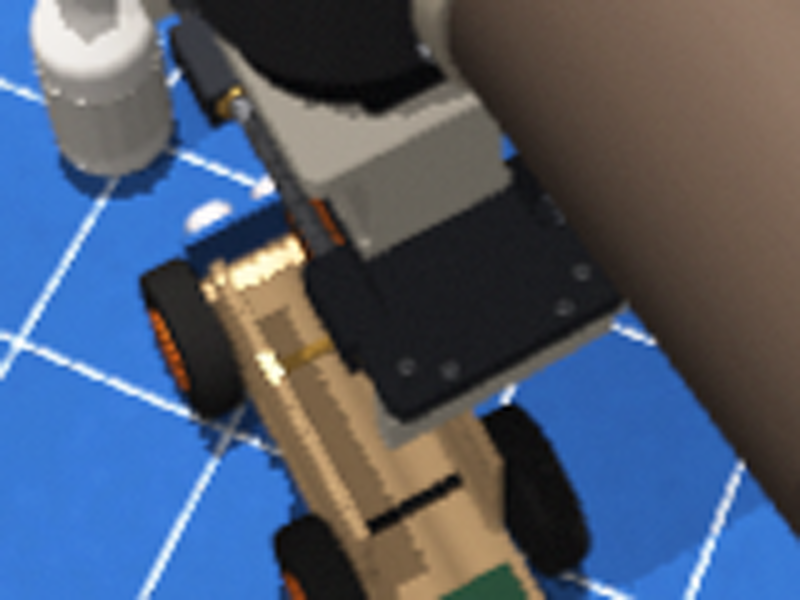

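The gripper is over the rover but about 13 mm short of the cradle centre, and the bottle is clear. I correct and lower it.

Call:
{"op": "apply_moves", "data": {"commands": [[[1, 0.029, 0.06, 0, 0], [1, 0, 0, 0, 0], [1, 0, 0, 0, 0], [1, 0, 0, -0.06, 0], [1, 0, 0, -0.06, 0], [1, 0, 0, -0.06, 0], [1, 0, 0, 0, 0], [1, 0, 0, 0, 0]]]}}

```text
t: 16.1
eef_pos: [0.4728, 0.3656, 0.1174]
ee_rot: [3.141, 0.002, 0.927]
force: [0.4, -0.3, -1.8]
width: 0.058
gripper_force: 20.0
```

Call:
{"op": "apply_moves", "data": {"commands": [[[1, 0, 0, -0.025, 0], [1, 0, 0, -0.025, 0], [1, 0, 0, -0.02, 0], [1, 0, 0, -0.02, 0], [1, 0, 0, 0, 0], [1, 0, 0, 0, 0]]]}}

```text
t: 16.7
eef_pos: [0.473, 0.366, 0.1001]
ee_rot: [3.142, 0.0, 0.927]
force: [0.1, 0.8, -1.8]
width: 0.0578
gripper_force: 20.0
```

Call:
{"op": "apply_moves", "data": {"commands": [[[1, -0.002, -0.002, -0.03, 0], [1, 0, 0, -0.03, 0], [1, 0, 0, -0.03, 0], [1, 0, 0, -0.03, 0], [1, 0, 0, -0.03, 0], [1, 0, 0, -0.03, 0], [1, 0, 0, -0.03, 0], [1, 0, 0, 0, 0], [1, 0, 0, 0, 0]]]}}

```text
t: 17.6
eef_pos: [0.4726, 0.3656, 0.058]
ee_rot: [3.142, 0.0, 0.927]
force: [0.1, 0.6, -2.2]
width: 0.0578
gripper_force: 20.0
```

```bash
python3 - <<'E'
from h import *
s=arm.get_state();print(s['eef_pos'],s['width'],s['force'],s['moment'])
b=grab('side')
cv2.imwrite('pics/w.png',cv2.resize(b['image'][300:420,170:330],None,fx=5,fy=5,interpolation=cv2.INTER_CUBIC))
E
```

```text
[0.4725883  0.36556016 0.05798902] 0.05780332108612124 [ 0.12568595  0.59008064 -2.21674853] [-0.14415639  0.01955039  0.01146835]
```

View pics/w.png

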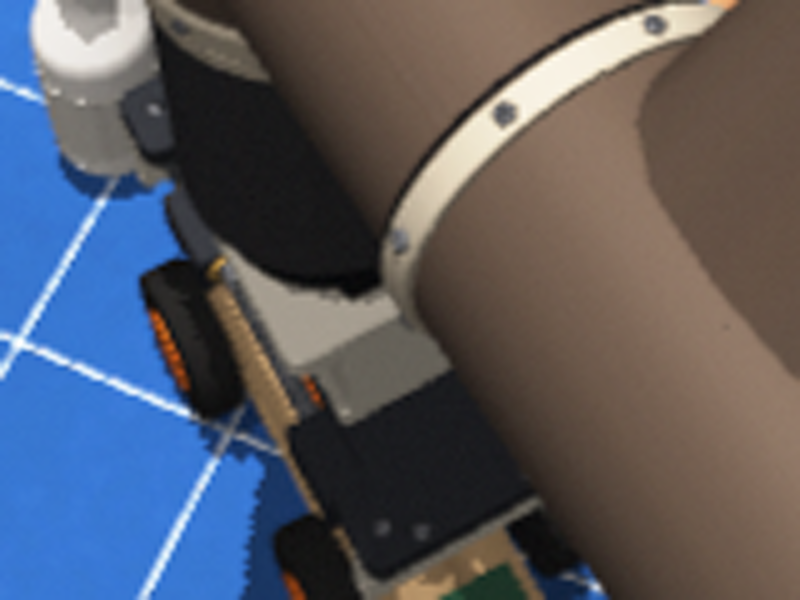

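The pack is between the plates with no contact, and the bottle has not moved. I continue down to the floor.

Call:
{"op": "apply_moves", "data": {"commands": [[[1, 0, 0, -0.01, 0], [1, 0, 0, -0.01, 0], [1, 0, 0, -0.01, 0], [1, 0, 0, -0.007, 0], [1, 0, 0, 0, 0], [1, 0, 0, 0, 0]]]}}

```text
t: 18.25
eef_pos: [0.4726, 0.3656, 0.0507]
ee_rot: [3.142, 0.0, 0.927]
force: [-0.3, -0.3, -1.4]
width: 0.058
gripper_force: 20.0
```

Call:
{"op": "apply_moves", "data": {"commands": [[[1, 0, 0, -0.007, 0], [1, 0, 0, -0.007, 0], [1, 0, 0, -0.005, 0], [1, 0, 0, 0, 0], [1, 0, 0, 0, 0]]]}}

```text
t: 18.75
eef_pos: [0.4726, 0.3656, 0.0469]
ee_rot: [3.142, 0.0, 0.927]
force: [-0.5, 0.2, -2.0]
width: 0.0578
gripper_force: 20.0
```

Call:
{"op": "apply_moves", "data": {"commands": [[[1, 0, 0, -0.004, 0], [1, 0, 0, -0.003, 0], [1, 0, 0, 0, 0], [1, 0, 0, 0, 0]]]}}

```text
t: 19.15
eef_pos: [0.4726, 0.3657, 0.0464]
ee_rot: [3.141, -0.001, 0.927]
force: [-3.4, -1.5, 6.3]
width: 0.0578
gripper_force: 20.0
```

Floor contact comes at the expected height of 0.0464. I release and retreat.

Call:
{"op": "apply_moves", "data": {"commands": [[[-1, 0, 0, 0, 0], [-1, 0, 0, 0, 0], [-1, 0, 0, 0, 0], [-1, 0, 0, 0, 0], [-1, 0, 0, 0.05, 0], [-1, 0, 0, 0.15, 0], [-1, 0, 0, 0.25, 0], [-1, 0, 0, 0.25, 0], [-1, 0, 0, 0.25, 0], [-1, -0.05, -0.25, 0, 0], [-1, -0.05, -0.25, 0, 0], [-1, -0.05, -0.25, 0, 0]]]}}

```text
t: 20.35
eef_pos: [0.4425, 0.217, 0.2365]
ee_rot: [3.141, -0.001, 0.928]
force: [1.0, -1.0, 0.0]
width: 0.0874
gripper_force: 0.0
```

Call:
{"op": "apply_moves", "data": {"commands": [[[-1, 0, -0.25, 0, 0], [-1, 0, -0.25, 0, 0], [-1, 0, -0.25, 0, 0], [-1, 0, -0.25, 0, 0], [-1, 0, -0.25, 0, 0], [-1, 0, -0.2, 0, 0], [-1, 0, 0, 0, 0], [-1, 0, 0, 0, 0]]]}}

```text
t: 21.15
eef_pos: [0.443, -0.0725, 0.2361]
ee_rot: [3.141, -0.001, 0.924]
force: [-0.0, 0.3, -0.7]
width: 0.0875
gripper_force: 0.0
```

```bash
python3 - <<'E'
from h import *
s=arm.get_state();print(s['t'],s['eef_pos'],s['width'],s['force'])
b=grab('side');a=grab('top')
o=cv2.resize(a['image'][120:320,70:270],(400,400),interpolation=cv2.INTER_CUBIC)
p=cv2.resize(b['image'][260:420,150:310],(400,400),interpolation=cv2.INTER_CUBIC)
cv2.imwrite('pics/z.png',np.hstack([o,p]))
for f in (a,b):
  H,S,V=hsvf(f['image'])
  for A,c,l in comps((H>=4)&(H<=18)&(S>140)&(V>120),80): print(A,c,rect(f,l,.059))
E
```

```text
21.15 [ 0.44296634 -0.0724937   0.23611868] 0.08750166482697294 [-0.04866524  0.26673732 -0.67230329]
413 [95.4, 107.7] (array([812.6, 451.6]), array([54.6, 57.5]), 20.3)
332 [120.2, 251.8] (array([473.5, 365. ]), array([38.5, 58.7]), 53.4)
91 [184.4, 291.4] (array([651.1, 253.1]), array([29., 23.]), 86.5)
482 [332.0, 336.5] (array([351.7, 230.9]), array([96.4, 44.3]), 64.8)
215 [50.4, 364.6] (array([796.6, 475.1]), array([62.3, 40.6]), 58.6)
191 [241.6, 378.2] (array([471.9, 367.1]), array([40.3, 59.2]), 52.9)
```

View pics/z.png

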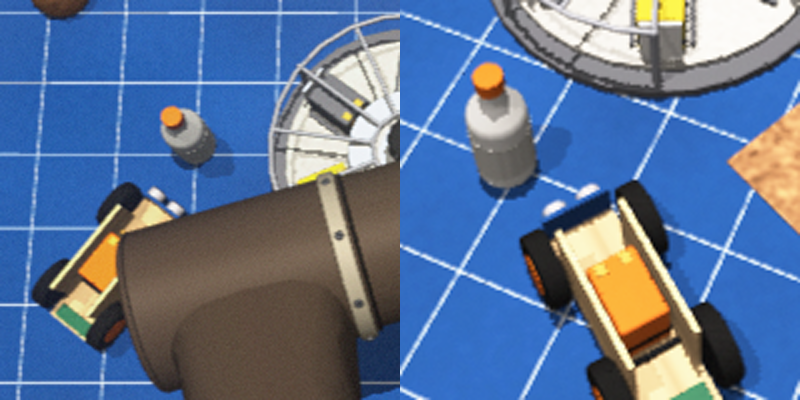

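The pack sits in the cradle with its contacts towards the nose. Measured on the 59 mm plane, its top comes out at its true size in both views, which fits fully seated. The arm is clear.

```bash
python3 -c "
from station import arm;print(arm.job_done())"
```

```text
the job is handed in; nothing more can be done
None
```

The orange pack is seated on the rover's cradle floor with its contacts towards the nose, and the job is handed in at about 21 s of the 72 s limit; no verdict came back.

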